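Pry open the artist's box with a palette knife

ROBOT

A 6-joint arm with a two-finger parallel gripper is mounted at the origin on the work surface. World frame = base frame: x ahead of the robot, y to its left, z up, the work surface at z = 0. Lengths are in mm, angles in rad, forces in N, time in s.
With the tool pointing down it reaches from about 325 to 775 mm from the base axis. Payload 5.5 kg.
Tool frame: the origin (TCP) lies at the centre of the arm's flange, where the gripper is bolted on; the fingertips stand 182 mm ahead of it and the grasp point (between the pads) lies 163 mm ahead of it; z points along the fingers, y is the direction in which the jaws open and shut (so a half turn about z gives the same grasp; the last joint's range is limited). The gripper opens to 88 mm and grips with 3 to 60 N. Pads are 20 mm wide; open, the fingers measure 115 mm over their backs; the gripper's body (75 mm by 178 mm) begins 61 mm behind the grasp point.
Start: joints at [-1.32, 0.091, 1.231, -0, 1.82, -0.057], TCP at [181.778, -571.817, 404.631] pointing down, gripper open.
Joint ranges: [-2.87, 2.87], [-0.86, 2.18], [0.17, 2.46], [-1.51, 4.65], [0.06, 2.69], [-2.65, 2.65]. Speed limits (rad/s): [2.57, 2.57, 3.01, 3.14, 3.14, 3.14].

INTERFACE

Orientations are given as a unit quaternion [x, y, z, w].
In Python, from plant import arm gives the robot as it stands. The module is installed in compiled form; this text tells all that it offers. Calls block until the motion is done:
- arm.move_pose(position, orientation): joint-space move of the TCP to a pose.
- arm.line_to(position, attitude=None, vel=150, f_stop=None): straight line of the TCP; attitude=None keeps the orientation; vel is the mean speed in mm/s. With f_stop (N) it stops when the force on the tool has changed by that much, and returns True; else False.
- arm.move_joints(angles): joint-space move.
- arm.let_go() and arm.close_gripper(force=None): open the fingers fully, or close them until they stop; force is the grip in N (None keeps the last).
- arm.sleep(seconds).
- arm.solve_ik(position, orientation): joint angles nearest the present ones, or None.
- arm.sense(): the state.
- arm.snapshot(name): name is "scene" or "top" or "wrist"; returns a dict with "pixels" (480x640x3 uint8, blue, green, red), "mtx" (3x3 intrinsics, pixels), "k1" (the pictures are not rectified: a ray, as slopes to the right and down, at radius r is drawn at 1 + k1 r^2 times it, then the intrinsics apply), "R" (3x3) and "t" (3): a world point X has camera coordinates R X + t; the wrist camera has in their place "hand_eye" (4x4, takes a point from camera to tool coordinates, whose origin is the TCP and whose axes are the flange's). Camera axes: x right, y down, z forward; pixel columns grow to the right and rows downward; lengths in mm; the calibration is good to about 2 mm. A picture is of the moment at which its call begins: read the wrist's pose just before it. There is no depth.
A pose or a line that the arm cannot do raises arm.IKError and nothing moves.
- arm.close_job(): hands the job in, once; it reports no verdict.
The state is a dict: "clock": time; "q": joint angles; "joint_vel": joint speeds; "joint_efforts": joint torques, N m; "position": TCP position; "orientation": TCP orientation; "contact_force": force on the tool from outside, world axes, zero at the start; "moment": the same for the moment, N m; "grip_width": finger opening in mm.
Only numpy, scipy, OpenCV 4.12 (cv2) and the standard library are available. Lean on these libraries where they do the work, as an engineer would, in place of code of your own. Each camera call takes 0.05 s, during which the arm holds its last target. There are 200 camera calls.

TASK

On the artist's table, turn the brass turn-button on the front of the closed wooden box outwards until it is clear of the lid, then push the blade of the palette knife into the notch under the lid's front edge and lever the lid up with it; keep fingers off the lid until the knife has clearly raised it. Swing the lid fully back until it leans past upright, then lay the knife flat in the open wooden tray without dropping it and let go. Leave the eraser, pen, sharpener and ink jar where they are.

Things in the scene. Friction and masses are not known exactly. Their poses are not given: they have to be found in the camera images.
- button (a joint): Angle of the brass turn-button, a bar 60 x 12 x 14 mm (long, wide, high) that turns about an upright pin on the wooden post at the right-hand (box -y) end of the box's front. 0 = its long arm points over the lid (box +x) and locks it; 1.57 (end stop) = it points outwards along the box's front (box -y), clear of the lid. It grows clockwise seen from above, starts between 0 and 0.25, and stays where it is left (friction about 0.04 N m). At 1.35 and above it is clear of the lid.
- button_pivot (a point): On the turn-button's pin, half-way up the bar (79 mm above the table). The bar reaches 45 mm from the pin on its long arm and 15 mm on the other; its underside is 72 mm and its top 86 mm above the table (the pin's head 3 mm more). The post below (40 x 40 mm) and the lid both end 70 mm above the table. Axes = the box's axes: x from the box's front to its back, y to the box's left seen from the front, z up.
- button_end (a point): End of the turn-button's long arm, half-way up, 45 mm from the pin; its x axis points along the long arm.
- lid (a joint): Angle of the lid: 0 = shut, 1.57 = upright, 1.85 = end stop, leaning back. The lid is a wooden board 150 (box x) x 200 (box y) x 8 mm without a handle, only a small lip (60 mm wide, 7 mm long, 6 mm thick, level with its underside) standing out over the middle of the notch, hinged on the back edge of the box, 0.14 kg; a stiff hinge (friction 0.15 N m) lets it stay at any angle. Raising its front edge takes about 2 N. The turn-button locks it.
- lid_hinge (a point): On the hinge line, at the lid's underside (62 mm above the table), middle of the box's back. Axes = the box's axes (x from front to back). The dark wooden box is 150 (x) x 200 (y) mm, walls 8 mm thick, fixed to the table; its front faces the robot, turned by up to 0.25 rad.
- notch (a point): Centre of the mouth of the notch in the box's front wall, on the wall's outer face: a slot 90 mm wide (box y) and 12 mm high, from the lowered wall at 50 mm to the lid's underside at 62 mm above the table; the point lies 56 mm above the table. Behind the 8 mm wall the box is hollow. Axes = the box's axes: the blade goes in along +x.
- lid_edge (a point): Front edge of the lid at its underside (without the lip), above the notch's centre; moves with the lid, 150 mm from the hinge line.
- knife_grip (a point): Palette knife, 0.09 kg, 210 mm long: pale wooden handle 105 long x 18 wide x 22 mm high, and a rigid steel blade 105 x 26 x 3 mm (the last 15 mm 18 mm wide) running straight on from it, level with the handle's underside. It starts lying flat on the cloth. This point is on the handle, half-way up (11 mm above the underside), 30 mm behind the handle's front end and 75 mm from its back end. x axis along the knife towards the blade's tip, z up out of its upper side.
- knife_tip (a point): Middle of the blade's tip end, half-way through its thickness: 135 mm ahead of and 9.5 mm below the grip point.
- tray_in (a point): Centre of the inner floor of the empty wooden tray: outside 270 (its x) x 140 (its y) x 26 mm high, walls and floor 5 mm thick, inside 260 x 130 mm, open on top, fixed to the table. It and the knife may swap sides.
- eraser: pale block eraser 65 x 26 x 16 mm lying on the cloth near the robot. A bystander: leave it. Origin at the centre of its underside.
- sharpener: blue drum pencil sharpener, 62 mm across, 66 mm tall. A bystander: leave it. Origin at the centre of its underside.
- ink: amber glass ink jar with black cap, 50 mm across, 80 mm tall. A bystander: leave it. Origin at the centre of its underside.
- pen: black pen 140 x 11 x 11 mm lying on the cloth near the robot. A bystander: leave it. Origin at the centre of its underside.
There are look-alikes about, which are no part of the job. Of the things that look like the part that bears knife_grip, the middle-sized one is meant.

How it is judged:
By the outcome, as a careful person would: the job done as asked, in the order asked, and still so for the second after the job is handed in, with the robot touching nothing.
It also fails if it takes over 64 s, if anything falls off the work surface, if the arm or the gripper's body presses on something with over 40 N, if the wrist force passes 120 N, or if a joint passes its speed limit or range.

## Working session

There is one attempt and no reset: what is moved stays moved. The work goes in short steps, each a Python script; the robot and the scene stay as the last script left them, time stands still between calls to the robot, and variables do not carry over. Pictures are saved under pics/ and viewed, about 8 in all and at most 12, crops included, and the job is handed in when it is done.

```bash
mkdir -p pics; ls; python3 - <<'E'
from plant import arm
import cv2,numpy as np
for n in("scene","top"):
    s=arm.snapshot(n); cv2.imwrite(f"pics/{n}0.png",s["pixels"])
    np.savez(f"{n}.npz",**{k:s[k] for k in("mtx","k1","R","t")})
    print(n,s["mtx"],s["k1"],s["R"],s["t"])
s=arm.snapshot("wrist");print(s["hand_eye"],s["mtx"],s["k1"]);print(arm.sense())
E
```

```text
pics
scene [[505.59776153   0.         318.42919966]
 [  0.         505.59776153 239.00345119]
 [  0.           0.           1.        ]] -0.030448088126223138 [[ 0.66530072  0.7465742   0.0013828 ]
 [ 0.51320379 -0.4559887  -0.72711496]
 [-0.54221473  0.48445977 -0.68651432]] [-314.03131762 -169.00644121 1659.94832218]
top [[479.18170193   0.         323.22310136]
 [  0.         479.18170193 238.52425815]
 [  0.           0.           1.        ]] -0.009000892170741069 [[-0.02536789 -0.99961694 -0.01106555]
 [-0.98819778  0.02674776 -0.15083005]
 [ 0.15106825  0.00710871 -0.98849777]] [  28.7905462   457.30687234 1044.4463384 ]
[[ 3.70565837e-04 -9.56174155e-01 -2.92798307e-01  7.99645147e+01]
 [ 9.99999847e-01  2.34305457e-04  5.00443327e-04  8.09312725e-01]
 [-4.09906734e-04 -2.92798447e-01  9.56174096e-01  2.08874197e+01]
 [ 0.00000000e+00  0.00000000e+00  0.00000000e+00  1.00000000e+00]] [[341.51224853   0.         321.93021657]
 [  0.         341.51224853 236.29751492]
 [  0.           0.           1.        ]] 0.014468365312407036
{'clock': 0.15, 'q': array([-1.31970117e+00,  9.16823074e-02,  1.23159774e+00, -6.29316536e-06,
        1.81980676e+00, -5.66753448e-02]), 'joint_vel': array([-6.75058200e-06, -3.34041935e-03, -2.10383088e-03,  7.34903909e-04,
        1.16463468e-03, -8.61046050e-05]), 'joint_efforts': array([ 1.92356536e-03, -4.47045779e+01, -4.06906950e+01,  6.98663201e-02,
        2.74477957e-02, -1.34983402e-04]), 'position': array([ 181.78372211, -571.84800185,  403.77509744]), 'orientation': array([ 9.88182855e-01,  1.53277811e-01, -7.55447531e-05, -7.43254748e-04]), 'contact_force': array([ 0.50057208, -0.25178699, -0.49743035]), 'moment': array([0.04261933, 0.00906628, 0.03587986]), 'grip_width': 87.75587491068038}
```

View pics/scene0.png

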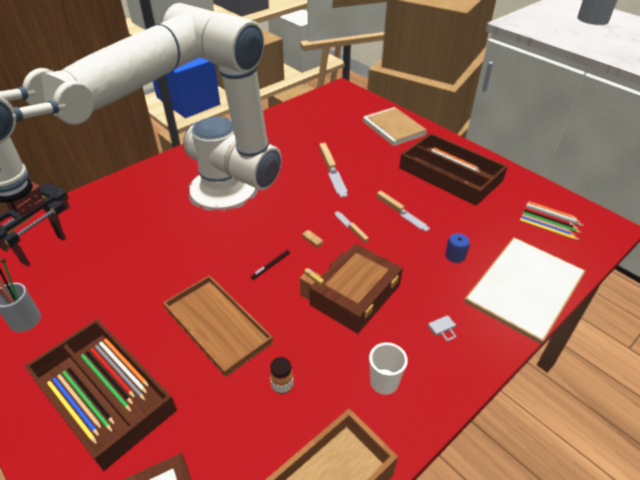

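View pics/top0.png

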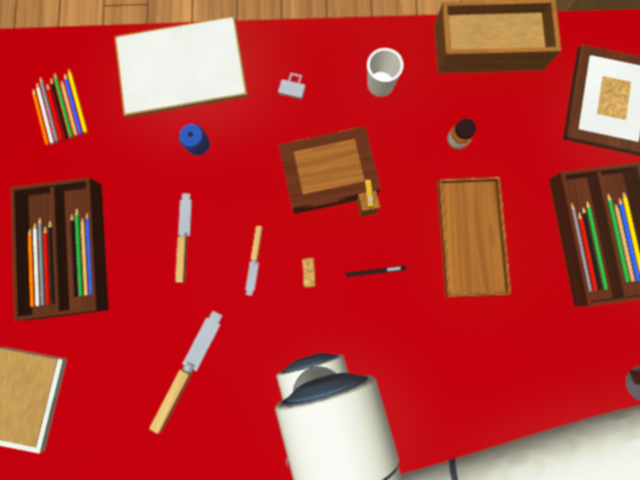

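The two views show the box at top px (330,168), with the button at (369,190) on its front right. The tray is at (475,237), and of the three knives the middle-sized one is at about (183,237). I'll turn these into rough positions and check the knife lengths.

```bash
cat > h.py <<'E'
import numpy as np, cv2, json
from scipy.optimize import least_squares
from scipy.spatial.transform import Rotation as Ro
def cam(name): 
    d=np.load(name); return {k:d[k] for k in d.files}
def ray(c,px):
    """world origin and direction of pixel"""
    k=float(c["k1"]); d=(np.asarray(px,float)-c["mtx"][:2,2])/np.diag(c["mtx"])[:2]
    u=cv2.undistortPoints(np.array([[px]],float),c["mtx"],np.array([k,0,0,0]))[0,0]
    return -c["R"].T@c["t"], c["R"].T@np.array([*u,1.])
def onz(c,px,z):
    o,d=ray(c,px); return o+d*(z-o[2])/d[2]
def tri(cp):
    A=np.zeros((3,3));b=np.zeros(3);L=[]
    for c,p in cp:
        o,d=ray(c,p); d=d/np.linalg.norm(d); P=np.eye(3)-np.outer(d,d); A+=P;b+=P@o; L.append((o,P))
    x=np.linalg.solve(A,b); return x,[float(np.linalg.norm(P@(x-o))) for o,P in L]
def down(yaw,pitch=0):
    """tool pointing down, jaws across heading yaw; pitch>0 raises a held knife's tip"""
    return Ro.from_euler("z",yaw)*Ro.from_euler("y",-pitch)*Ro.from_euler("x",np.pi)
def wrist(arm,name):
    s=arm.sense(); w=arm.snapshot("wrist"); cv2.imwrite(f"pics/{name}.png",w["pixels"])
    H=np.eye(4);H[:3,:3]=Ro.from_quat(s["orientation"]).as_matrix();H[:3,3]=s["position"]
    M=np.linalg.inv(H@w["hand_eye"])
    np.savez(f"{name}.npz",mtx=w["mtx"],k1=w["k1"],R=M[:3,:3],t=M[:3,3]); return w["pixels"]
E
python3 - <<'E'
from h import *
t=cam("top.npz");s=cam("scene.npz")
for n,px,z in [("mid tip",(185,194),2),("mid back",(180,282),11),("small",(259,226),11),("small tip",(249,295),2),("big tip",(216,312),2),("big back",(155,432),11),
 ("button",(369,200),79),("button end",(369,180),79),("lid c",(330,167),70),("box FL",(294,210),62),("box BL",(280,145),70),("box BR",(366,128),70),("tray",(475,237),5),("tTL",(439,179),26),("tTR",(499,177),26),("tBL",(447,297),26),("tBR",(510,294),26),("eraser",(308,272),8),("pen",(376,271),5)]:
    print(n,onz(t,px,z).round())
print(tri([(t,(185,194)),(s,(427,228))]),tri([(t,(180,282)),(s,(380,194))]))
E
```

```text
mid tip [578. 341.   2.]
mid back [370. 346.  11.]
small [495. 165.  11.]
small tip [337. 190.   2.]
big tip [300. 265.   2.]
big back [ 44. 395.  11.]
button [534. -86.  79.]
button end [579. -87.  79.]
lid c [613.  -3.  70.]
box FL [519.  80.  62.]
box BL [668. 108.  70.]
box BR [702. -86.  70.]
tray [ 457. -334.    5.]
tTL [ 591. -254.   26.]
tTR [ 592. -393.   26.]
tBL [ 320. -255.   26.]
tBR [ 323. -395.   26.]
eraser [386.  54.   8.]
pen [ 384. -102.    5.]
(array([577.20635268, 339.90783739,   6.83450045]), [0.30962616260244535, 0.30962616260240083]) (array([372.19504292, 349.48608009,   8.61002049]), [3.161226685998274, 3.161226685998362])
```

```bash
python3 - <<'E'
from plant import arm
from h import *
q=down(0).as_quat()
for n,p in(("w1",(570,-220,400)),("w2",(570,60,400)),("w3",(520,270,380))):
    arm.move_pose(p,q); wrist(arm,n); print(arm.sense()["clock"],arm.sense()["q"].round(2))
E
```

```text
2.1 [-0.43  0.12  1.21 -0.    1.81  1.15]
3.2333 [ 0.04  0.02  1.31 -0.    1.81  1.62]
4.1583 [ 0.42  0.05  1.32 -0.    1.77  1.99]
```

View pics/w1.png

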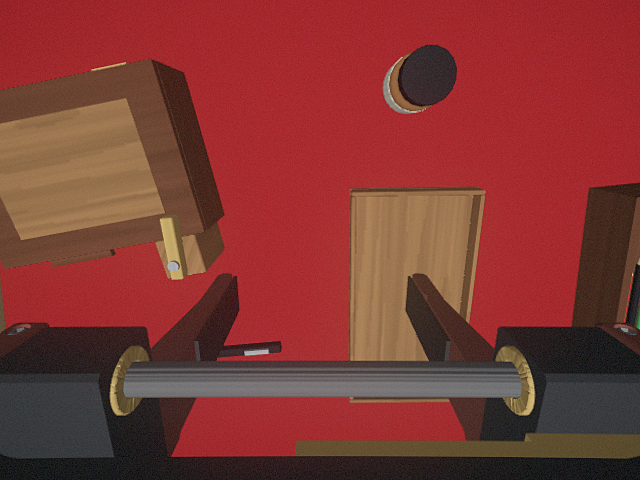

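View pics/w2.png

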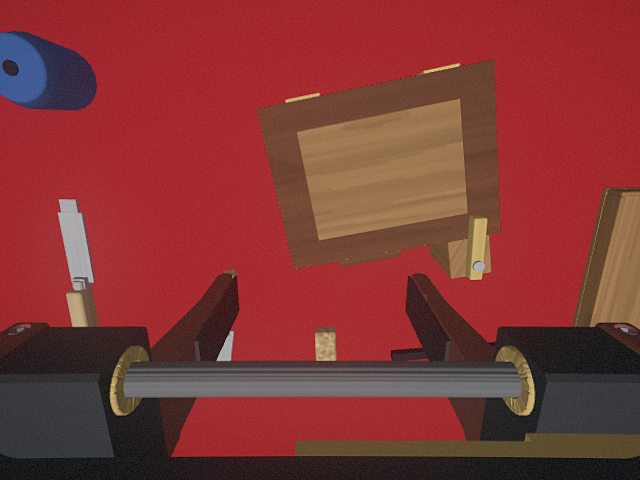

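View pics/w3.png

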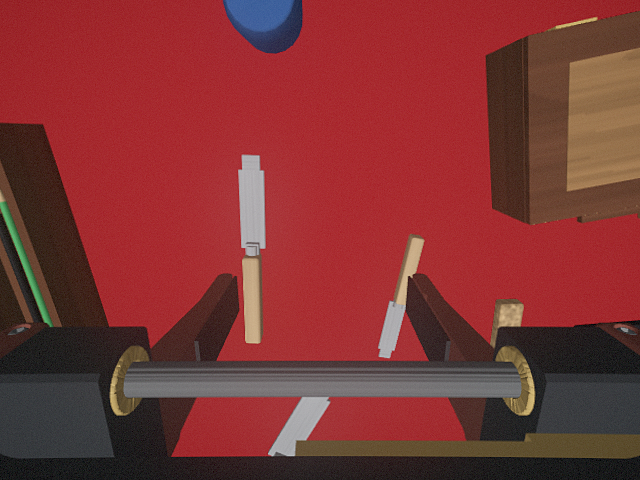

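The wrist views, with the pixels I'll use:

| Item | Picture | Pixel positions |
|---|---|---|
| Lid corners | w2 | (258,110), (493,61), (498,232), (296,268) |
| Pin head | w1, w2 | (174,266) and (479,267) |
| Button end | w1, w2 | (169,216) and (478,217) |
| Knife tip | w2, w3 | (68,199) and (251,155) |
| Knife handle back | w3 | (253,343) |
| Tray rim, top corners | w1 | (350,189), (485,189) |

```bash
python3 - <<'E'
from h import *
t,s,a,b,c=[cam(n+".npz") for n in("top","scene","w1","w2","w3")]
P=lambda n,L:print(n,*[np.round(x,1) for x in tri(L)])
P("pin89",[(a,(174,266)),(b,(479,267))]); P("end",[(a,(169,216)),(b,(478,217))])
P("lipL",[(a,(52,264)),(b,(342,264))]); P("lipR",[(a,(113,252)),(b,(398,254))])
P("BR",[(a,(153,60)),(b,(493,61))]); P("FL",[(a,(4,267)),(b,(296,268)),(c,(530,223))]);P("BL",[(b,(258,110)),(c,(487,56))])
P("ktip",[(b,(68,199)),(c,(251,155))]);P("khandle front top",[(b,(80,291)),(c,(252,257))])
P("trayTL",[(a,(350,189)),(b,(606,188))])
print("z-plane checks")
for n,k,px,z in [("BL",b,(258,110),70),("BR",b,(493,61),70),("FR",b,(498,232),70),("FL",b,(296,268),70),("lipL",b,(342,264),68),("lipR",b,(398,254),68),("pin",b,(479,267),89),("pin",a,(174,266),89),("end",b,(478,217),86),("end",a,(169,216),86),
 ("tip",c,(251,155),3),("tip",b,(68,199),3),("hfront",c,(252,257),22),("hback",c,(253,343),22),
 ("tTL",a,(350,189),26),("tTR",a,(485,189),26),("tBL",a,(350,402),26)]: print(n,onz(k,px,z).round(1))
E
```

```text
pin89 [531.7 -86.4  86.9] [0.3 0.3]
end [576.5 -83.7  77.4] [0.3 0.3]
lipL [527.3  38.1  69.2] [0. 0.]
lipR [536.  -17.3  62. ] [0.9 0.9]
BR [705.6 -83.3  66.3] [0.1 0.1]
FL [523.6  84.2  68.3] [0.8 1.3 0.8]
BL [668.  120.2  18. ] [3. 3.]
ktip [578.3 339.9   0.6] [0.1 0.1]
khandle front top [469.8 344.    8.4] [0.2 0.2]
trayTL [ 589.9 -253.1    3.4] [0.5 0.5]
z-plane checks
BL [668.  111.8  70. ]
BR [704.8 -81.6  70. ]
FR [ 559.9 -107.8   70. ]
FL [523.6  82.9  70. ]
lipL [526.9  38.1  68. ]
lipR [537.2 -15.9  68. ]
pin [532.3 -85.4  89. ]
pin [532.9 -87.4  89. ]
end [578.4 -79.7  86. ]
end [578.9 -87.7  86. ]
tip [578.4 339.4   3. ]
tip [578.8 338.2   3. ]
hfront [475.1 341.   22. ]
hback [370.8 346.1  22. ]
tTL [ 593.  -251.2   26. ]
tTR [ 592.8 -390.7   26. ]
tBL [ 322.5 -257.4   26. ]
```

```bash
cat >> h.py <<'E'
YAW=0.19
BX=np.array([np.cos(YAW),np.sin(YAW),0]); BY=np.array([-np.sin(YAW),np.cos(YAW),0]); Z=np.array([0,0,1.])
PIN=np.array([532.5,-86.4,0]); NOTCH=np.array([538.9,12.4,56]); HINGE=NOTCH+150*BX+[0,0,6]
E
python3 - <<'E'
from plant import arm
from h import *
def pose(phi,off,z):
    u=np.cos(phi)*BX-np.sin(phi)*BY; n=np.sin(phi)*BX+np.cos(phi)*BY
    return PIN+33*u+off*n+z*Z, down(YAW+np.pi/2-phi).as_quat()
arm.close_gripper(20)
arm.move_pose(*pose(0,34,300)); 
arm.line_to(pose(0,34,260)[0],vel=120,f_stop=8)
for phi in (0.1,.4,.75,1.1,1.4,1.56):
    p,q=pose(phi,16,260); hit=arm.line_to(p,q,vel=70,f_stop=15)
    s=arm.sense(); print(phi,hit,s["contact_force"].round(1),s["position"].round(1)-p.round(1))
    if hit: break
p=arm.sense()["position"]; arm.line_to(p+8*BX,vel=100); arm.line_to(p+8*BX+60*Z)
arm.let_go() if 0 else None
arm.move_pose((570,30,400),down(0).as_quat()); im=wrist(arm,"w4"); print(arm.sense()["clock"])
cv2.imwrite("pics/w4c.png",cv2.resize(im[40:340,200:600],(800,600)))
E
```

```text
0.1 False [ 0.6 -0.5  0.4] [ 0.2 -0.2  0.6]
0.4 False [0.6 1.8 0.4] [0.  0.3 0.1]
0.75 False [0.1 1.1 0.2] [-0.1  0.2  0. ]
1.1 False [ 0.2  0.4 -0.8] [0.  0.1 0. ]
1.4 False [ 0.3  0.7 -0.2] [0. 0. 0.]
1.56 False [ 5.6  2.7 -1.8] [0.7 0.5 0.2]
12.2
```

View pics/w4c.png

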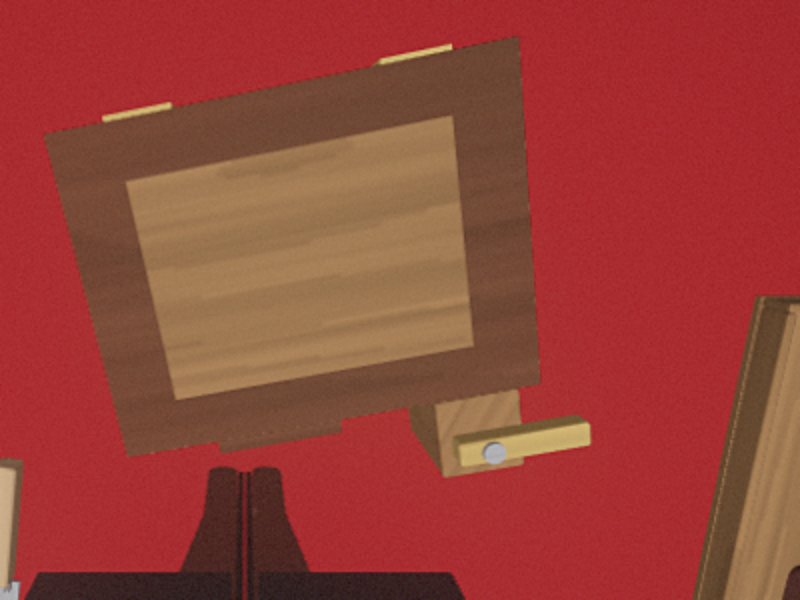

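The picture shows the brass button lying parallel to the box front and pointing outwards, pin at crop px (494,453) and end at (589,432). It is against its stop. The next step is to pick up the knife.

```bash
python3 - <<'E'
from plant import arm
from h import *
c=cam("w4.npz"); print(onz(c,(309.5,264),68).round(1),onz(c,(370.5,255),68).round(1), onz(c,(200+46/2,40+132/2),70).round(1),onz(c,(460,40+38/2),70).round(1))
q=down(-0.03).as_quat(); g=np.array([445.5,343,0])
arm.let_go()
arm.move_pose(g+260*Z,q); hit=arm.line_to(g+185.5*Z,vel=90,f_stop=8)
s=arm.sense(); print(hit,s["position"])
arm.close_gripper(60); s=arm.sense(); print("grip",s["grip_width"],s["position"])
arm.line_to(g+245*Z,vel=120); s=arm.sense(); print(s["grip_width"],s["contact_force"].round(2),s["moment"].round(3),s["clock"])
im=wrist(arm,"w5")
t=arm.snapshot("scene")["pixels"]
cv2.imwrite("pics/w5c.png",np.hstack([cv2.resize(im,(480,360)),cv2.resize(t[140:290,320:470],(320,320))[:320].copy() if 0 else cv2.resize(t[100:280,320:480],(320,360))]))
E
```

```text
[526.7  40.3  68. ] [536.  -18.6  68. ] [669.8 111.4  70. ] [705.3 -82.9  70. ]
False [445.71977628 343.20860178 186.25310617]
grip 17.403348655381993 [445.47312605 343.03646842 185.48080346]
17.804880248374314 [-0.38 -0.17 -1.8 ] [-0.035  0.023 -0.02 ] 17.6417
```

View pics/w5c.png

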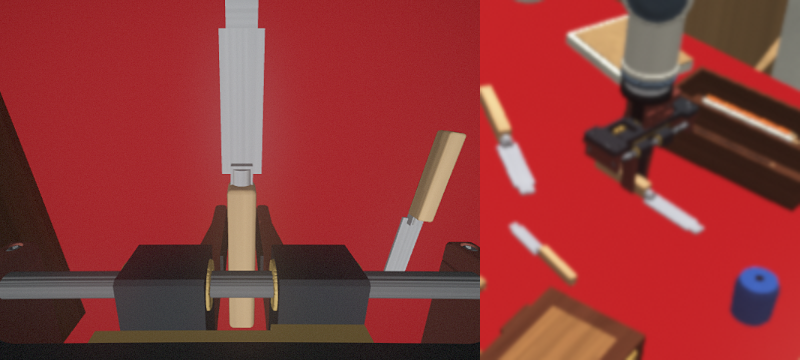

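The knife is held straight in the jaws, with its blade along the tool's forward axis; the tip is near scene px (430,215). I'll check for droop against the predicted tip, then insert with force limits.

```bash
python3 - <<'E'
from plant import arm
from h import *
def proj(c,X): 
    return cv2.projectPoints(np.array([X]),cv2.Rodrigues(c["R"])[0],c["t"],c["mtx"],np.array([float(c["k1"]),0,0,0]))[0].ravel().round(1)
s=arm.sense(); T=lambda x,y,z:s["position"]+Ro.from_quat(s["orientation"]).apply([x,y,z])
sc,w=cam("scene.npz"),cam("w5.npz")
for n,X in (("tip",T(135,0,183)),("tip droop8",T(135,0,191)),("shoulder",T(120,0,183)),("hfront",T(30,0,164)),("bladebase",T(45,0,183))): print(n,X.round(1),proj(sc,X),proj(w,X))
D=down(YAW)
def tcp(tip,rot): return tip-rot.apply([135,0,184.5])
# IK check of path
H=HINGE-110*BX
for a in (0,.5,1,1.5,1.85):
    tip=HINGE-110*np.cos(a)*BX+110*np.sin(a)*Z; r=down(YAW,min(.3,a)); print(a,arm.solve_ik(tcp(tip,r),r.as_quat()))
im=arm.snapshot("scene")["pixels"]; cv2.imwrite("pics/s5.png",cv2.resize(im[185:235,390:450],(720,600),interpolation=cv2.INTER_CUBIC))
E
```

```text
tip [579.8 338.5  60.3] [430.  215.1] [320.1  -8.5]
tip droop8 [579.8 338.5  52.3] [429.6 217.1] [320.2  -1.2]
shoulder [564.8 338.9  60.3] [426.1 212.5] [320.2  33.5]
hfront [474.9 341.7  79.5] [404.2 192.7] [320.2 250.3]
bladebase [489.8 341.2  60.5] [407.1 200. ] [320.4 208.3]
0 [-8.88036285e-02 -3.10787588e-01  1.88374342e+00 -4.44089210e-16
  1.56863682e+00  1.29199270e+00]
0.5 [-0.15293526 -0.5731171   2.07691691  0.10189627  1.35540282  1.22022496]
1 [-0.12153479 -0.46653462  1.93472443  0.09225156  1.38781307  1.25551433]
1.5 [-0.08618258 -0.31845219  1.79357995  0.08220027  1.37783658  1.29057238]
1.85 [-0.06479149 -0.21056202  1.71135221  0.07640182  1.35056609  1.31020783]
```

View pics/s5.png

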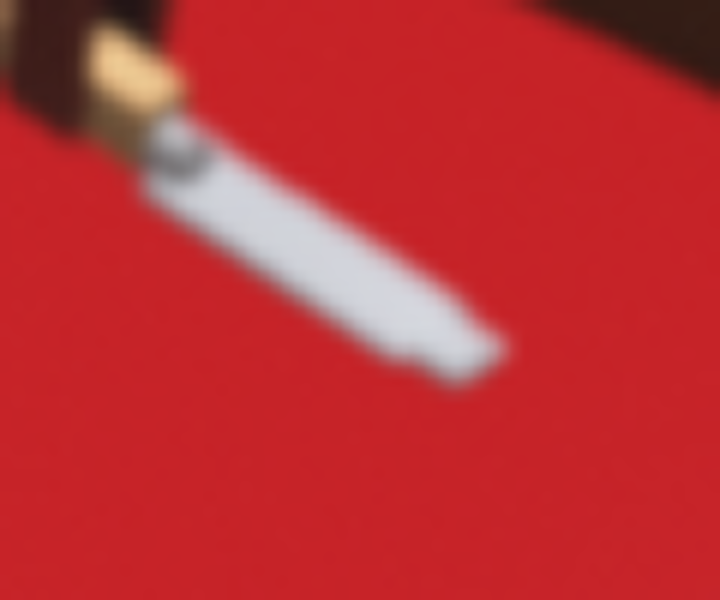

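The tip shows at (430.2,215.5) against a predicted (430.0,215.1), so there is no droop. Now I'll insert and lever.

```bash
cat >> h.py <<'E'
def tcp(tip,rot): return tip-rot.apply([135,0,184.5])
def arc(a,pitch,R=110):
    r=down(YAW,pitch); return tcp(HINGE-R*np.cos(a)*BX+R*np.sin(a)*Z,r), r.as_quat()
E
python3 - <<'E'
from plant import arm
from h import *
r=down(YAW); q=r.as_quat()
st=lambda m:(lambda s:print(m,s["clock"],s["contact_force"].round(1),s["moment"].round(2),s["grip_width"].round(2)))(arm.sense())
pre=tcp(NOTCH-30*BX,r)
arm.line_to(arm.sense()["position"]+[-40,0,50],vel=200)
arm.move_pose(pre+50*Z,q); arm.line_to(pre,vel=120,f_stop=10); st("pre")
hit=arm.line_to(tcp(NOTCH+40*BX,r),vel=60,f_stop=10); st(f"in {hit}")
assert not hit
for a,p in((.05,.08),(.12,.16),(.25,.25),(.4,.3)):
    arm.line_to(*arc(a,p),vel=50,f_stop=25); st(a)
im=arm.snapshot("scene")["pixels"]; cv2.imwrite("pics/s6.png",cv2.resize(im[200:350,260:460],(800,600)))
E
```

```text
Traceback (most recent call last):
AttributeError: 'float' object has no attribute 'round'
```

```bash
cat >> h.py <<'E'
def st(arm,m):
    s=arm.sense();print(m,round(s["clock"],2),s["contact_force"].round(1),s["moment"].round(2),round(s["grip_width"],2))
E
python3 - <<'E'
from plant import arm
from h import *
r=down(YAW); st(arm,"pre"); print(arm.sense()["position"]-tcp(NOTCH-30*BX,r))
hit=arm.line_to(tcp(NOTCH+40*BX,r),vel=60,f_stop=10); st(arm,f"in {hit}")
assert not hit
for a,p in((.05,.08),(.12,.16),(.25,.25),(.4,.3)):
    arm.line_to(*arc(a,p),vel=50,f_stop=25); st(arm,a)
im=arm.snapshot("scene")["pixels"]; cv2.imwrite("pics/s6.png",cv2.resize(im[200:350,260:460],(800,600)))
E
```

```text
pre 20.18 [-0.  -0.7 -0.9] [-0.    0.01 -0.01] 17.15
[0.11832124 0.26070351 0.18458068]
in False 21.5 [-0.5 -0.7 -1. ] [-0.03  0.    0.01] 17.26
0.05 21.93 [-1.4  0.1 -2.8] [-0.08  0.43  0.08] 17.41
0.12 22.36 [-2.5 -0.9 -2.8] [-0.04  0.69  0.05] 17.33
0.25 22.73 [-1.1  0.5 -2.5] [-0.07  0.6   0.07] 17.42
0.4 23.02 [ 0.4  0.6 -1.2] [ 0.01  0.2  -0.04] 17.53
```

View pics/s6.png

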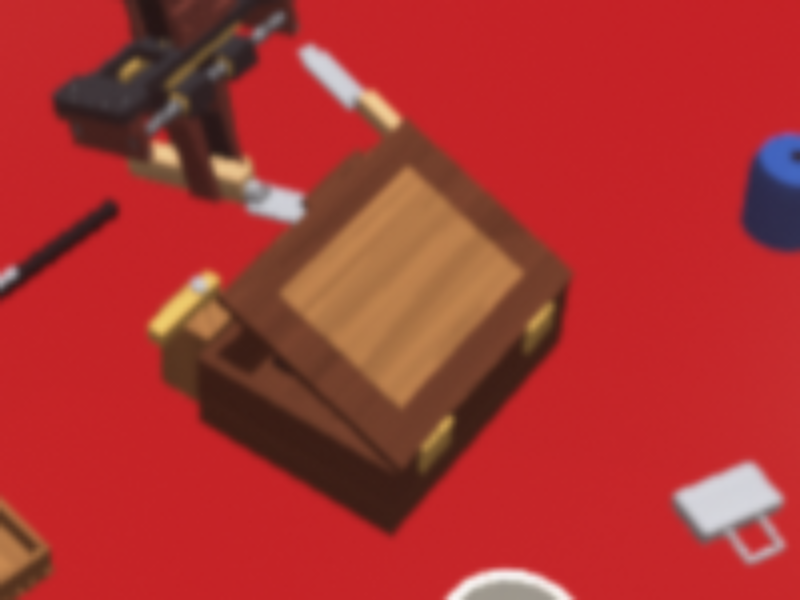

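The lid stands open at roughly 0.4 rad on the blade, with the handle at crop px (190,170) and the fingers clear. I'll continue the arc past upright.

```bash
python3 - <<'E'
from plant import arm
from h import *
for a in (.65,.9,1.15,1.4,1.6,1.75,1.87):
    hit=arm.line_to(*arc(a,.3),vel=70,f_stop=9); st(arm,(a,hit))
    if hit: break
p=arm.sense()["position"]; arm.line_to(p-60*BX,vel=150); st(arm,"back")
im=arm.snapshot("scene")["pixels"]; cv2.imwrite("pics/s7.png",cv2.resize(im[150:390,160:480],(800,600)))
E
```

```text
(0.65, False) 23.61 [-0.7  0.4 -1.7] [-0.05  0.24 -0.03] 17.28
(0.9, False) 24.15 [-0.3  0.2 -0.9] [-0.07  0.21  0.03] 17.96
(1.15, False) 24.69 [ 0.1  0.4 -1.4] [-0.04  0.15  0.03] 17.89
(1.4, False) 25.23 [ 0.7 -1.  -1. ] [-0.02  0.19  0.01] 17.56
(1.6, False) 25.7 [-0.8 -0.5 -1.3] [-0.02  0.19 -0.01] 17.84
(1.75, False) 26.08 [ 0.2 -0.4 -0.2] [-0.03  0.14 -0.01] 17.6
(1.87, True) 26.33 [-4.2 -0.3 -0.1] [-0.12  0.53 -0.06] 17.12
back 26.88 [-0.2  0.3 -0.6] [-0.03  0.18 -0.01] 17.67
```

View pics/s7.png

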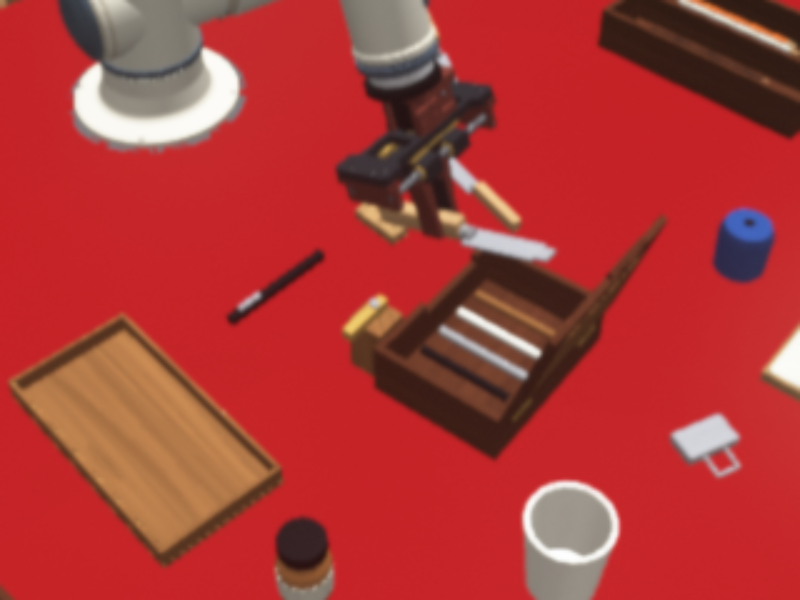

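The lid leans fully back against its stop and the knife is still held; the bystanders are where they were. Next is a hover over the tray, using the cloth/wood transitions to measure its rims.

```bash
python3 - <<'E'
from plant import arm
from h import *
yaw=0.01; q=down(yaw).as_quat()
arm.line_to(arm.sense()["position"]-40*BX,vel=200)
arm.move_pose((427,-324,330),q); st(arm,"hover"); im=wrist(arm,"w6"); c=cam("w6.npz")
hsv=cv2.cvtColor(im,cv2.COLOR_BGR2HSV); cloth=((hsv[...,0]<4)|(hsv[...,0]>172))&(hsv[...,1]>180)
for v in (40,70,100,130,160,190,215):
    e=np.flatnonzero(np.diff(cloth[v].astype(int))); e=e[(e>60)&(e<580)]
    print(v,e[[0,-1]] if len(e) else e,[onz(c,(x+.5,v),26).round(1)[:2] for x in (e[[0,-1]] if len(e) else [])])
col=[(u,np.flatnonzero(np.diff(cloth[:240,u].astype(int)))) for u in (230,260,290,350,380,400)]
print([(u,e[:3],onz(c,(u,e[0]+.5),26).round(1)[:2]) if len(e) else u for u,e in col])
cv2.imwrite("pics/w6.png",im)
E
```

```text
hover 28.54 [ 0.1 -0.3 -1.3] [-0.   -0.03 -0.04] 17.67
40 [ 96 566] [array([ 569.3, -157.9]), array([ 573.1, -501. ])]
70 [212 562] [array([ 550.9, -240.5]), array([ 553.3, -502.6])]
100 [ 62 559] [array([ 528. , -124.5]), array([ 532.6, -505. ])]
130 [214 556] [array([ 508. , -238.4]), array([ 510.7, -507.5])]
160 [175 552] [array([ 484.4, -205.1]), array([ 487.7, -509.3])]
190 [ 83 549] [array([ 459. , -126.8]), array([ 463.5, -511.9])]
215 [216 546] [array([ 439.2, -234.5]), array([ 442.3, -513.8])]
[(230, array([10, 68, 86]), array([ 589.7, -256.4])), (260, array([10]), array([ 590. , -277.9])), (290, array([10]), array([ 590.3, -299.4])), (350, array([10]), array([ 590.8, -342.4])), (380, array([10]), array([ 591. , -363.9])), (400, array([10]), array([ 591.1, -378.2]))]
```

View pics/w6.png

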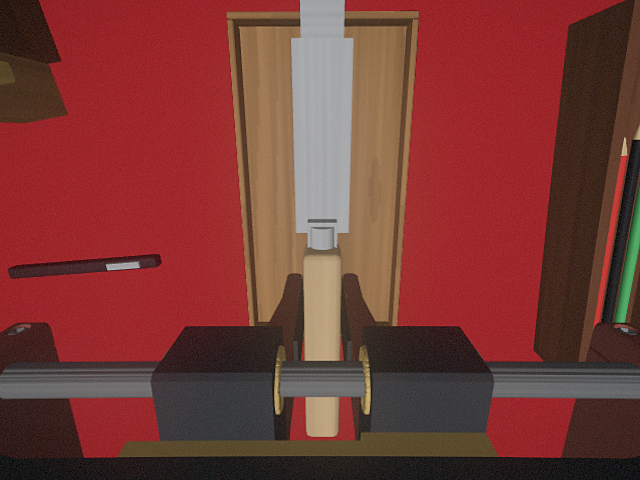

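The tray rims, left and right at columns 228/419 (row 12) and about 249/398 (row 322), are centred on the knife (column 322) and parallel to it. I'll lower gently until it touches.

```bash
python3 - <<'E'
from plant import arm
from h import *
c=cam("w6.npz")
m=[onz(c,p,26)[:2].round(1) for p in((228,12),(419,12),(249,322),(398,322))]; print(m)
yc=(m[0]+m[1])[1]/2; print(yc, (m[2]+m[3])[1]/2)
p=np.array([425,-324.,0])
arm.line_to(p+205*Z,vel=120,f_stop=15); arm.sleep(.2); st(arm,"low")
hit=arm.line_to(p+189*Z,vel=15,f_stop=4); st(arm,hit); print(arm.sense()["position"])
arm.sleep(.2); arm.let_go(); arm.sleep(.3); st(arm,"open")
arm.line_to(arm.sense()["position"]+[0,0,150],vel=120); 
w=wrist(arm,"w7"); s=arm.snapshot("scene")["pixels"]; st(arm,"up")
cv2.imwrite("pics/fin.png",np.hstack([cv2.resize(w,(400,300)),cv2.resize(s[130:430,100:500],(400,300))]))
E
```

```text
[array([ 588.7, -254.9]), array([ 590.3, -391.9]), array([ 336.5, -256.9]), array([ 338.2, -396.5])]
-323.4 -326.7
low 29.98 [-0.   0.3 -0.9] [0.02 0.02 0.02] 17.49
True 30.88 [-0.1 -0.5  4.3] [ 0.02  0.21 -0.04] 17.47
[ 425.0391728  -323.93470182  190.52173909]
open 32.54 [ 0.3  0.6 -0.5] [0.05 0.04 0.03] 87.71
up 34.04 [-0.5 -0.5  0.1] [-0.   -0.02  0.03] 87.51
```

View pics/fin.png

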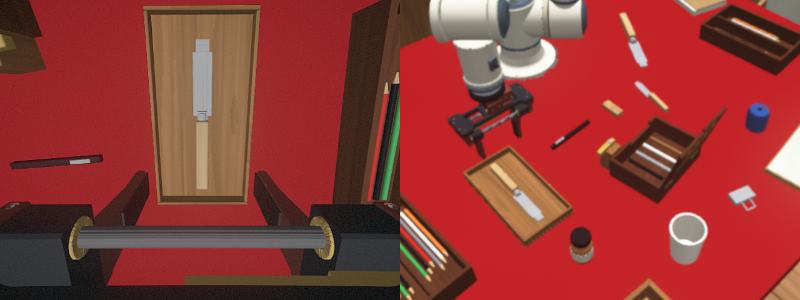

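The knife lies flat in the middle of the tray, the lid leans back, the button points outwards, and the bystanders haven't moved. I'm handing in.

```bash
python3 -c "
from plant import arm
print(arm.close_job())"
```

```text
the job is handed in; nothing more can be done
None
```

The job is done and handed in at about 34 s of the 64 s allowed, with no verdict reported back. The steps, in the order asked:

- **Button:** I pushed it outwards with the closed fingertips until the force rose at its end stop. The picture shows it lying along the box front, clear of the lid.
- **Lid:** I took the middle-sized knife (about 208 mm measured, 210 mm given) and put its blade 40 mm into the notch without touching anything. The blade levered the lid up and then pushed it all the way back to its stop. The fingers never touched the lid.
- **Knife:** I lowered it at 15 mm/s until a 4 N touch on the tray floor, at the expected height, and then let go.

**Last checks:** The final pictures show the knife flat and centred in the tray, the lid leaning back past upright, and the gripper open and clear. The eraser, pen, sharpener and ink jar look unmoved; I judged that by eye and did not measure it. The highest force I saw printed was about 6 N.

**Disagreements:**
- **Wrist-camera sizes:** lengths came out about 1–2 % short.
- **Two-view heights:** most agreed with the given sizes to within a few mm, but four were off:
  - Back left lid corner: 18 mm instead of 70.
  - Tray rim: 3 mm instead of 26.
  - Knife handle's front top: 8 mm instead of 22.
  - Button end: about 77 mm, against 86 for its top.

  Those edges were probably mismatched between the views. I used the given heights there, and later views and touches bore them out.

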